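Put the microscope objectives back on their storage bases

ROBOT

A 6-joint arm with a two-finger parallel gripper is mounted at the origin on the work surface. World frame = base frame: x ahead of the robot, y to its left, z up, the work surface at z = 0. Lengths are in m, angles in rad, forces in N, time in s.
With the tool pointing down it reaches from about 0.375 to 0.975 m from the base axis. Payload 3.8 kg.
Tool frame: the origin (TCP) lies on the front face of the gripper's body, between the roots of the fingers; the fingertips stand 64 mm ahead of it and the grasp point (between the pads) lies 45 mm ahead of it (robot.hold_point_z is the z of the grasp point in the tool frame, in m); z points along the fingers, y is the line along which they close (so a half turn about z gives the same grasp; the last joint's range is limited). The gripper opens to 88 mm and grips with 3 to 60 N. Pads are 18 mm wide; open, the fingers measure 123 mm over their backs; the gripper's body (75 mm by 187 mm) begins 45 mm behind the grasp point.
Start: joints at [-1.19, 0.264, 1.604, -0, 1.274, -0.037], TCP at [0.274, -0.617, 0.303] pointing down, gripper open.
Joint ranges: [-2.63, 2.63], [-0.94, 2.18], [0.31, 2.57], [-1.31, 4.45], [0, 2.66], [-2.55, 2.55]. Speed limits (rad/s): [2.57, 2.57, 3.14, 3.14, 3.14, 3.14].

INTERFACE

Orientations are given as a unit quaternion [w, x, y, z].
In Python, from plant import monitor, viewer, order, robot gives the robot as it stands. The module is installed in compiled form; this text tells all that it offers.
- The arm moves only by the tool move_arm, never from a script. Its argument "deltas" is a list of rows, each an object of numbers: "x", "y", "z": the shift along the world's x, y, z as a fraction of full scale; "wx", "wy", "wz": the turn, a rotation vector about the world's x, y, z as a fraction of full scale. A call has 1 to 20 rows; each row is the pose to reach, as a shift and turn from the pose commanded when the call began, turning the shorter way round; what a row does not reach only later rows make up. Full scale, the value 1, is 0.5 m for a shift and 180 degrees for a turn. A row lasts 1/8 s, in which the tool goes at most 62.5 mm and 10.7 degrees, less where a joint would pass 70% of its speed; a pose out of reach is approached as far as the arm can. A call with a number of a shift or a turn outside -1 to 1 is refused whole. A call with a gripper value outside its range is refused whole. "gripper" is the finger opening in mm, from 0 to 88.1, set as the call begins (left out, the last holds). The fingers move at their own pace and stop on an object; "squeeze" is the grip in N (left out, the last holds). Time passes only in rows, so rows that repeat a pose let the fingers close. It gives the time, the measured TCP pose, the force, the opening and the grip force at its end, in the units of the state.
- monitor.state(): the state, without advancing time (a new reading comes with each control period).
- viewer.get_image(name): name is "scene" or "top" or "wrist"; returns (picture, depth): 420x560x3 uint8, blue, green, red; 420x560 float32, m along the optical axis (not along the pixel's ray), 0 where there is no reading.
- viewer.camera_model(name): a dict with "fx", "fy", "cx", "cy" (pixels), "xyz" and "orientation" of the camera in the world. Camera axes: x right, y up, looking along -z (the intrinsics and any distortion apply to the point x, -y, -z); pixel columns grow to the right and rows downward; lengths in m; the calibration is good to about 2 mm. A picture is of the moment at which its call begins: read the wrist's pose just before it. camera_model takes no time and is no camera call; for the wrist camera it gives the pose at the moment of the call.
- order.job_done(): hands the job in; it is judged then, once.
The state is a dict: "time": time; "joint_pos": joint angles; "dq": joint speeds; "effort": joint torques, N m; "tool_pos": TCP position; "eef_rot": TCP orientation; "ft_force": force on the tool from outside, world axes, zero at the start; "wrist_torque": the same for the moment, N m; "grip_width": finger opening in m; "gripper_force": force on a finger pad.
Only numpy, scipy, OpenCV 4.12 (cv2) and the standard library are available. Lean on these libraries where they do the work, as an engineer would, in place of code of your own. Each camera call takes 0.05 s, during which the arm holds its last target. There are 200 camera calls.

TASK

Put the four metal microscope objectives back on their white storage bases, upright, each inside the rim of the base of its own size: the smallest objective in the smallest base, and so on up to the largest in the largest. Set them down gently, never tip or drop one, and leave the two black eyepieces where they stand.

Things in the scene. Friction and masses are not known exactly. Their poses are not given: they have to be found in the camera images.
- objective_s: The smallest microscope objective: a loose bare-metal round barrel 22 mm in diameter, 60 mm tall, about 80 g, standing upright with its nose up. The barrel is straight from the bottom up to 50 mm, above that it tapers to a nose 13 mm wide with a lens in it. Origin: centre of its underside; z is its axis, up.
- objective_m: The second smallest microscope objective: a loose bare-metal round barrel 32 mm in diameter, 52 mm tall, about 120 g, standing upright with its nose up. The barrel is straight from the bottom up to 43 mm, above that it tapers to a nose 19 mm wide with a lens in it. Origin: centre of its underside; z is its axis, up.
- objective_l: The second largest microscope objective: a loose bare-metal round barrel 43 mm in diameter, 46 mm tall, about 180 g, standing upright with its nose up. The barrel is straight from the bottom up to 38 mm, above that it tapers to a nose 25 mm wide with a lens in it. Origin: centre of its underside; z is its axis, up.
- objective_xl: The largest microscope objective: a loose bare-metal round barrel 56 mm in diameter, 40 mm tall, about 270 g, standing upright with its nose up. The barrel is straight from the bottom up to 35 mm, above that it tapers to a nose 32 mm wide with a lens in it. Origin: centre of its underside; z is its axis, up.
- base_s: The smallest storage base: a low round white plastic cup fixed to the bench, open at the top, belonging to the smallest objective. Outside 44 mm, inside 38 mm in diameter; rim 8 mm high, 3 mm thick; inner floor 4 mm above the bench. Origin: centre of its underside, on the bench; z up.
- base_m: The second smallest storage base: a low round white plastic cup fixed to the bench, open at the top, belonging to the second smallest objective. Outside 54 mm, inside 48 mm in diameter; rim 8 mm high, 3 mm thick; inner floor 4 mm above the bench. Origin: centre of its underside, on the bench; z up.
- base_l: The second largest storage base: a low round white plastic cup fixed to the bench, open at the top, belonging to the second largest objective. Outside 65 mm, inside 59 mm in diameter; rim 8 mm high, 3 mm thick; inner floor 4 mm above the bench. Origin: centre of its underside, on the bench; z up.
- base_xl: The largest storage base: a low round white plastic cup fixed to the bench, open at the top, belonging to the largest objective. Outside 78 mm, inside 72 mm in diameter; rim 8 mm high, 3 mm thick; inner floor 4 mm above the bench. Origin: centre of its underside, on the bench; z up.
- eyepiece_1: An eyepiece, to be left alone: loose, black, 44 mm tall, about 90 g, standing on its flared rubber eyecup (46 mm wide at the bottom, 22 mm high) with its narrow tube (23 mm wide) pointing up. Origin: centre of its underside; z up.
- eyepiece_2: An eyepiece, to be left alone: loose, black, 44 mm tall, about 90 g, standing on its flared rubber eyecup (46 mm wide at the bottom, 22 mm high) with its narrow tube (23 mm wide) pointing up. Origin: centre of its underside; z up.

How it is judged:
By the outcome, as a careful person would: the job done as asked, in the order asked, and still so for the second after the job is handed in, with the robot touching nothing.
It also fails if it takes over 102 s, if anything falls off the work surface, if the arm or the gripper's body presses on something with over 40 N, if the wrist force passes 120 N, or if a joint passes its speed limit or range.

## Working session

There is one attempt and no reset: what is moved stays moved. The work goes in short steps, Python scripts to look and compute and a tool call to move; the robot and the scene stay as the last step left them, time stands still between calls to the robot, and variables do not carry over. Pictures are saved under pics/ and viewed, at most 14 in all, crops included, and the job is handed in when it is done.

Besides the shell and the picture viewer there is one more tool, called after "Call:" by a JSON object that holds its "api" and its "payload". move_arm: Moves the arm, as the interface text tells. Its arguments: {"type":"object","properties":{"deltas":{"type":"array","items":{"type":"object","properties":{"x":{"type":"number","minimum":-1,"maximum":1},"y":{"type":"number","minimum":-1,"maximum":1},"z":{"type":"number","minimum":-1,"maximum":1},"wx":{"type":"number","minimum":-1,"maximum":1},"wy":{"type":"number","minimum":-1,"maximum":1},"wz":{"type":"number","minimum":-1,"maximum":1}}}},"gripper":{"type":"number"},"squeeze":{"type":"number"}},"required":["deltas"]}

```bash
mkdir -p pics; cat > h.py <<'E'
import numpy as np,cv2
from scipy.spatial.transform import Rotation as R
from plant import monitor,viewer,order,robot
def cam(n):
    m=viewer.camera_model(n); im,d=viewer.get_image(n); return m,im,d
def world(m,u,v,d):
    p=np.stack([(u-m['cx'])/m['fx']*d,-(v-m['cy'])/m['fy']*d,-d],-1)
    w,x,y,z=m['orientation']
    return p@R.from_quat([x,y,z,w]).as_matrix().T+np.array(m['xyz'])
E
python3 - <<'E'
from h import *
for n in ['top','scene']:
    m,im,d=cam(n); cv2.imwrite(f'pics/{n}1.png',im); np.savez(f'{n}1.npz',im=im,d=d,**{k:np.array(v) for k,v in m.items()})
    print(n,m)
print(monitor.state())
E
```

```text
top {'fx': 460.94171431683367, 'fy': 460.94171431683367, 'cx': 290.3503278424859, 'cy': 207.2391123294733, 'xyz': array([ 0.29789735, -0.00875728,  1.04157177]), 'orientation': array([ 0.73136612,  0.07766484, -0.07114648, -0.6738026 ])}
scene {'fx': 455.5667622351685, 'fy': 455.5667622351685, 'cx': 282.77776427905115, 'cy': 205.72946411177494, 'xyz': array([ 1.05673423, -0.43679367,  0.88260312]), 'orientation': array([0.8514894 , 0.30652762, 0.13399435, 0.40379714])}
{'time': 0.1, 'joint_pos': array([-1.18990909e+00,  2.64710909e-01,  1.60520247e+00, -3.77080370e-05,
        1.27368633e+00, -3.68815867e-02]), 'dq': array([ 0.00230635, -0.00174851, -0.0033816 ,  0.00186881,  0.00279776,
        0.00132368]), 'effort': array([ 8.80426637e-05, -5.03620720e+01, -3.58071542e+01,  7.30638904e-02,
        2.33763753e-02, -4.66804886e-05]), 'tool_pos': array([ 0.2736793 , -0.61648853,  0.30150895]), 'eef_rot': array([-9.85635252e-04,  9.78261220e-01,  2.07374005e-01, -1.89516275e-04]), 'ft_force': array([0.19479082, 0.26737397, 0.93283612]), 'wrist_torque': array([ 0.034007  , -0.01064401, -0.04038229]), 'gripper_force': 0.0, 'grip_width': 0.08791643803128821}
```

View pics/top1.png

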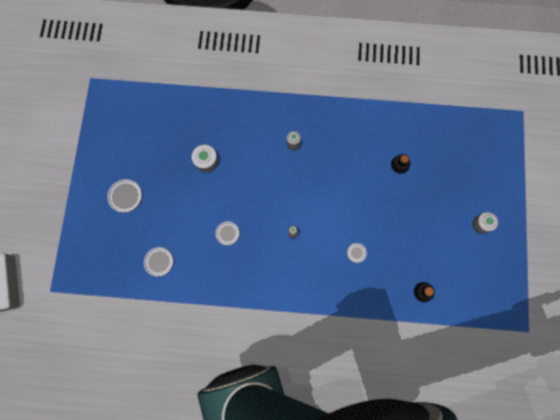

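View pics/scene1.png

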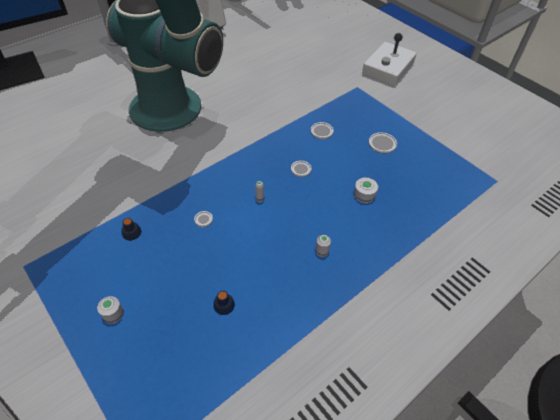

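The top picture shows these objectives: xl (204,157), m (293,140), s (293,231), l (487,222). The bases are xl (124,196), l (158,262), m (227,233) and s (357,253). The eyepieces are at (401,163) and (425,292). The scene view agrees.

```bash
cat > meas.py <<'E'
from h import *
for n in ['top','scene']:
    m=dict(np.load(n+'1.npz')); im,d=m['im'],m['d']
    v,u=np.mgrid[:420,:560]; P=world(m,u,v,d); z=P[...,2]
    ok=(d>0)&(P[...,0]>.3)&(P[...,0]<.95)&(abs(P[...,1])<.6)
    hsv=cv2.cvtColor(im,cv2.COLOR_BGR2HSV)
    print(n,'bench z',np.median(z[ok&(hsv[...,1]>150)]), 'noise',np.std(z[ok&(hsv[...,1]>150)&(z<.02)]))
    blob=ok&~((hsv[...,0]>95)&(hsv[...,0]<125)&(hsv[...,1]>120))
    k,l,s,c=cv2.connectedComponentsWithStats(blob.astype(np.uint8))
    for i in range(1,k):
        if not 30<s[i,4]<2000: continue
        q=P[l==i]; h=np.percentile(q[:,2],95)
        a=q[q[:,2]>h-.006] if h>.02 else q
        lo,hi=np.percentile(a,[2,98],axis=0)
        print(np.round(c[i],1),'area',s[i,4],'h',round(h,4),'ctr',np.round((lo+hi)/2,4),'size',np.round(hi-lo,3))
E
python3 meas.py
```

```text
top bench z 0.0006447127494484395 noise 0.0019496985662390673
[293.2 139.9] area 235 h 0.053 ctr [0.673  0.0154 0.0512] size [0.023 0.025 0.008]
[204.3 157.5] area 595 h 0.0416 ctr [0.6156 0.2168 0.0393] size [0.048 0.046 0.007]
[400.9 162.7] area 242 h 0.0457 ctr [ 0.6432 -0.2385  0.0438] size [0.021 0.021 0.007]
[124.3 195.5] area 968 h 0.0092 ctr [0.5156 0.3949 0.0048] size [0.074 0.074 0.011]
[485.2 222.5] area 443 h 0.0477 ctr [ 0.5147 -0.4276  0.0458] size [0.033 0.029 0.008]
[227.1 232.9] area 496 h 0.0098 ctr [0.4476 0.1485 0.005 ] size [0.051 0.052 0.012]
[292.5 231.4] area 108 h 0.0625 ctr [4.578e-01 3.000e-04 6.050e-02] size [0.013 0.015 0.007]
[356.4 252.5] area 341 h 0.0095 ctr [ 0.4275 -0.1467  0.0049] size [0.043 0.041 0.012]
[158.1 261.5] area 734 h 0.0095 ctr [0.3707 0.2954 0.005 ] size [0.06  0.062 0.011]
[424.3 291.6] area 270 h 0.0465 ctr [ 0.3522 -0.2993  0.045 ] size [0.019 0.019 0.007]
scene bench z 0.0005178046265531533 noise 0.0016638961158782271
[321.6 130.1] area 329 h 0.0088 ctr [0.3718 0.2986 0.0041] size [0.061 0.066 0.011]
[382.3 142.3] area 493 h 0.009 ctr [0.5171 0.3976 0.0048] size [0.074 0.078 0.011]
[300.6 168.2] area 289 h 0.0093 ctr [0.4483 0.1502 0.0048] size [0.054 0.052 0.011]
[365.3 189.6] area 517 h 0.0415 ctr [0.6175 0.2179 0.0395] size [0.048 0.046 0.007]
[259.2 191.1] area 173 h 0.0602 ctr [0.4615 0.0012 0.0585] size [0.016 0.017 0.007]
[203.1 218.5] area 250 h 0.0086 ctr [ 0.4287 -0.1439  0.0046] size [0.041 0.042 0.01 ]
[129.8 229.1] area 282 h 0.0449 ctr [ 0.3554 -0.2979  0.0436] size [0.019 0.019 0.008]
[322.7 245.2] area 279 h 0.0531 ctr [0.676  0.0156 0.0509] size [0.022 0.023 0.007]
[222.9 299.8] area 182 h 0.0453 ctr [ 0.6466 -0.2366  0.0436] size [0.019 0.019 0.005]
[110.  309.4] area 552 h 0.0471 ctr [ 0.5174 -0.4262  0.0451] size [0.031 0.031 0.008]
```

Call:
{"api": "move_arm", "payload": {"deltas": [{"x":0.25,"y":0.8,"z":-0.2},{"x":0.25,"y":0.8,"z":-0.2},{"x":0.25,"y":0.8,"z":-0.2},{"x":0.25,"y":0.8,"z":-0.2},{"x":0.25,"y":0.8,"z":-0.2},{"x":0.25,"y":0.8,"z":-0.2},{"x":0.25,"y":0.8,"z":-0.2},{"x":0.25,"y":0.8,"z":-0.2},{"x":0.25,"y":0.8,"z":-0.2},{"x":0.25,"y":0.8,"z":-0.2}], "gripper": 88, "squeeze": 20}}

```text
validation failed for argument at $.de...
```

Call:
{"api": "move_arm", "payload": {"deltas": [{"x":0.04,"y":0.1,"z":-0.02,"wx":0,"wy":0,"wz":0}], "gripper": 88, "squeeze": 20}}

```text
time: 0.22
tool_pos: [0.2931, -0.5689, 0.2926]
eef_rot: [0.001, 0.979, 0.206, -0.0]
ft_force: [1.4, 1.2, 0.5]
grip_width: 0.0879
gripper_force: 0.0
```

Call:
{"api": "move_arm", "payload": {"deltas": [{"x":0.21,"y":0.7,"z":-0.18,"wx":0,"wy":0,"wz":0},{"x":0.21,"y":0.7,"z":-0.18,"wx":0,"wy":0,"wz":0},{"x":0.21,"y":0.7,"z":-0.18,"wx":0,"wy":0,"wz":0},{"x":0.21,"y":0.7,"z":-0.18,"wx":0,"wy":0,"wz":0},{"x":0.21,"y":0.7,"z":-0.18,"wx":0,"wy":0,"wz":0},{"x":0.21,"y":0.7,"z":-0.18,"wx":0,"wy":0,"wz":0},{"x":0.21,"y":0.7,"z":-0.18,"wx":0,"wy":0,"wz":0},{"x":0.21,"y":0.7,"z":-0.18,"wx":0,"wy":0,"wz":0}]}}

```text
time: 1.23
tool_pos: [0.399, -0.217, 0.2028]
eef_rot: [0.0, 0.978, 0.208, -0.0]
ft_force: [-0.2, -0.2, 0.0]
grip_width: 0.0876
gripper_force: 0.0
```

Call:
{"api": "move_arm", "payload": {"deltas": [{"x":0.121,"y":0.436,"z":-0.086,"wx":0,"wy":0,"wz":0},{"x":0.121,"y":0.436,"z":-0.086,"wx":0,"wy":0,"wz":0},{"x":0.121,"y":0.436,"z":-0.086,"wx":0,"wy":0,"wz":0},{"x":0.121,"y":0.436,"z":-0.086,"wx":0,"wy":0,"wz":0},{"x":0.121,"y":0.436,"z":-0.086,"wx":0,"wy":0,"wz":0},{"x":0.121,"y":0.436,"z":-0.086,"wx":0,"wy":0,"wz":0}]}}

```text
time: 1.98
tool_pos: [0.46, -0.0005, 0.1601]
eef_rot: [0.0, 0.978, 0.207, 0.0]
ft_force: [-0.4, -0.7, -0.7]
grip_width: 0.0881
gripper_force: 0.0
```

```bash
python3 - <<'E'
from h import *
print(monitor.state()['tool_pos'])
m,im,d=cam('wrist'); cv2.imwrite('pics/w1.png',im); print(m['xyz'])
v,u=np.mgrid[:420,:560]; P=world(m,u,v,d); s=(d>0)&(P[...,2]>.05)&(P[...,2]<.07)&(abs(P[...,0]-.46)<.04)&(abs(P[...,1])<.04)
q=P[s]; print(len(q), q.min(0),q.max(0),np.median(q,0)) if len(q) else print(0)
E
```

```text
[ 0.45998062 -0.00046274  0.16009248]
[0.53124411 0.02971205 0.24367672]
906 [ 0.449932   -0.01035086  0.05001295] [0.47095223 0.0111787  0.06351445] [0.46316751 0.00176548 0.05901056]
```

View pics/w1.png

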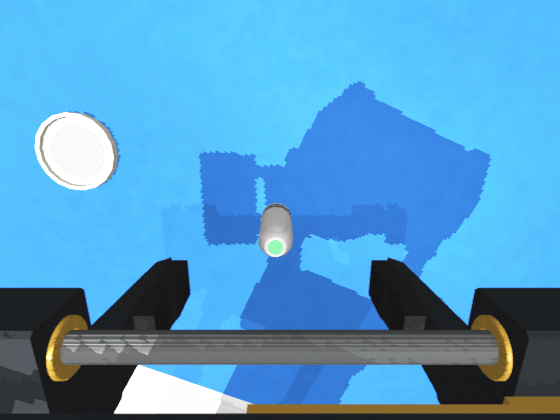

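The wrist view shows objective s at (275,240), centred between the open fingers. Base m is at upper left (77,150). The wrist depth agrees with the top estimate, so I'll descend and grip.

Call:
{"api": "move_arm", "payload": {"deltas": [{"x":0,"y":0,"z":-0.06,"wx":0,"wy":0,"wz":0},{"x":0,"y":0,"z":-0.12,"wx":0,"wy":0,"wz":0},{"x":0,"y":0,"z":-0.16,"wx":0,"wy":0,"wz":0},{"x":0,"y":0,"z":-0.16,"wx":0,"wy":0,"wz":0}]}}

```text
time: 2.52
tool_pos: [0.4581, -0.0005, 0.0786]
eef_rot: [-0.0, 0.979, 0.206, -0.002]
ft_force: [-0.3, -0.1, 0.6]
grip_width: 0.0883
gripper_force: 0.0
```

Call:
{"api": "move_arm", "payload": {"deltas": [{"x":0,"y":0,"z":0,"wx":0,"wy":0,"wz":0},{"x":0,"y":0,"z":0,"wx":0,"wy":0,"wz":0},{"x":0,"y":0,"z":0,"wx":0,"wy":0,"wz":0},{"x":0,"y":0,"z":0,"wx":0,"wy":0,"wz":0},{"x":0,"y":0,"z":0,"wx":0,"wy":0,"wz":0},{"x":0,"y":0,"z":0,"wx":0,"wy":0,"wz":0},{"x":0,"y":0,"z":0,"wx":0,"wy":0,"wz":0},{"x":0,"y":0,"z":0,"wx":0,"wy":0,"wz":0}], "gripper": 10, "squeeze": 15}}

```text
time: 3.52
tool_pos: [0.4593, 0.0011, 0.0796]
eef_rot: [-0.0, 0.978, 0.207, -0.0]
ft_force: [-1.1, 0.5, -0.3]
grip_width: 0.0207
gripper_force: 15.0
```

Call:
{"api": "move_arm", "payload": {"deltas": [{"x":0,"y":0,"z":0.03,"wx":0,"wy":0,"wz":0},{"x":0,"y":0,"z":0.08,"wx":0,"wy":0,"wz":0},{"x":0,"y":0,"z":0.13,"wx":0,"wy":0,"wz":0},{"x":-0.01,"y":-0.04,"z":0.16,"wx":0,"wy":0,"wz":0},{"x":-0.022,"y":-0.1,"z":0.16,"wx":0,"wy":0,"wz":0},{"x":-0.035,"y":-0.16,"z":0.16,"wx":0,"wy":0,"wz":0},{"x":-0.048,"y":-0.22,"z":0.16,"wx":0,"wy":0,"wz":0},{"x":-0.058,"y":-0.27,"z":0.16,"wx":0,"wy":0,"wz":0},{"x":-0.063,"y":-0.293,"z":0.16,"wx":0,"wy":0,"wz":0},{"x":-0.063,"y":-0.293,"z":0.16,"wx":0,"wy":0,"wz":0},{"x":-0.063,"y":-0.293,"z":0.16,"wx":0,"wy":0,"wz":0}]}}

```text
time: 4.9
tool_pos: [0.428, -0.1449, 0.1598]
eef_rot: [-0.0, 0.978, 0.207, 0.0]
ft_force: [0.2, 0.7, -2.0]
grip_width: 0.0206
gripper_force: 15.0
```

```bash
python3 - <<'E'
from h import *
s=monitor.state();print(s['tool_pos'],s['grip_width'],s['gripper_force'])
m,im,d=cam('wrist'); cv2.imwrite('pics/w2.png',im)
v,u=np.mgrid[:420,:560]; P=world(m,u,v,d); hsv=cv2.cvtColor(im,cv2.COLOR_BGR2HSV)
k=(d>0)&(P[...,2]<.02)&(np.hypot(P[...,0]-.428,P[...,1]+.1455)<.035)&(hsv[...,1]<60)
q=P[k]; print(len(q), np.percentile(q,[1,99],axis=0))
E
```

```text
[ 0.42795346 -0.14487293  0.159821  ] 0.02055722122238715 14.958139805530664
2601 [[ 0.40799627 -0.16664685  0.00244361]
 [ 0.44904893 -0.12600812  0.0104821 ]]
```

View pics/w2.png

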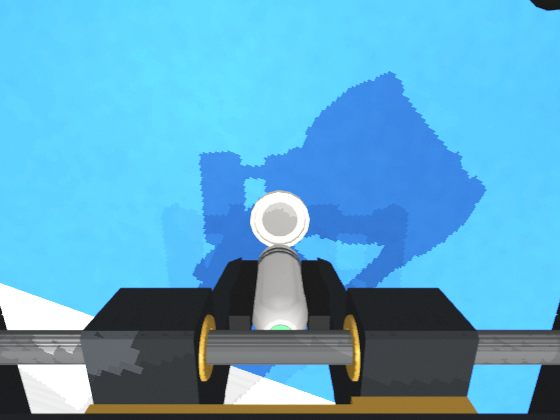

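The picture shows the barrel held upright at (280,290), in line with base s at (280,220). Depth puts the base at (0.4285, -0.1463), so I'll lower it.

Call:
{"api": "move_arm", "payload": {"deltas": [{"x":0,"y":-0.002,"z":-0.04,"wx":0,"wy":0,"wz":0},{"x":0,"y":-0.002,"z":-0.09,"wx":0,"wy":0,"wz":0},{"x":0,"y":-0.002,"z":-0.13,"wx":0,"wy":0,"wz":0},{"x":0,"y":-0.002,"z":-0.144,"wx":0,"wy":0,"wz":0},{"x":0,"y":-0.002,"z":-0.148,"wx":0,"wy":0,"wz":0},{"x":0,"y":-0.002,"z":-0.15,"wx":0,"wy":0,"wz":0},{"x":0,"y":-0.002,"z":-0.152,"wx":0,"wy":0,"wz":0},{"x":0,"y":-0.002,"z":-0.152,"wx":0,"wy":0,"wz":0}]}}

```text
time: 5.95
tool_pos: [0.4282, -0.1466, 0.0842]
eef_rot: [0.0, 0.978, 0.207, 0.0]
ft_force: [0.5, -0.1, -1.1]
grip_width: 0.021
gripper_force: 15.0
```

Call:
{"api": "move_arm", "payload": {"deltas": [{"x":0,"y":0,"z":-0.001,"wx":0,"wy":0,"wz":0},{"x":0,"y":0,"z":-0.002,"wx":0,"wy":0,"wz":0},{"x":0,"y":0,"z":-0.002,"wx":0,"wy":0,"wz":0}]}}

```text
time: 6.32
tool_pos: [0.4283, -0.1466, 0.0836]
eef_rot: [0.0, 0.978, 0.207, 0.0]
ft_force: [-1.6, 1.8, 6.1]
grip_width: 0.0209
gripper_force: 14.9
```

Touching the floor at about 6 N. I'll release it.

Call:
{"api": "move_arm", "payload": {"deltas": [{"x":0,"y":0,"z":0.001,"wx":0,"wy":0,"wz":0},{"x":0,"y":0,"z":0.001,"wx":0,"wy":0,"wz":0}]}}

```text
time: 6.58
tool_pos: [0.4282, -0.1465, 0.0836]
eef_rot: [0.0, 0.978, 0.207, 0.0]
ft_force: [-1.1, -0.3, 4.8]
grip_width: 0.0205
gripper_force: 14.9
```

Call:
{"api": "move_arm", "payload": {"deltas": [{"x":0,"y":0,"z":0,"wx":0,"wy":0,"wz":0},{"x":0,"y":0,"z":0,"wx":0,"wy":0,"wz":0},{"x":0,"y":0,"z":0,"wx":0,"wy":0,"wz":0},{"x":0,"y":0,"z":0,"wx":0,"wy":0,"wz":0},{"x":0,"y":0,"z":0,"wx":0,"wy":0,"wz":0},{"x":0,"y":0,"z":0,"wx":0,"wy":0,"wz":0}], "gripper": 88}}

```text
time: 7.32
tool_pos: [0.4279, -0.1464, 0.0832]
eef_rot: [-0.0, 0.978, 0.207, -0.0]
ft_force: [-0.2, 1.1, -0.1]
grip_width: 0.0784
gripper_force: 0.0
```

Call:
{"api": "move_arm", "payload": {"deltas": [{"x":0,"y":0,"z":0.05,"wx":0,"wy":0,"wz":0},{"x":0,"y":0,"z":0.12,"wx":0,"wy":0,"wz":0},{"x":0,"y":0,"z":0.15,"wx":0,"wy":0,"wz":0},{"x":0,"y":0,"z":0.15,"wx":0,"wy":0,"wz":0}]}}

```text
time: 7.82
tool_pos: [0.4287, -0.1468, 0.1592]
eef_rot: [0.001, 0.978, 0.207, 0.001]
ft_force: [0.7, 0.1, 0.2]
grip_width: 0.0881
gripper_force: 0.0
```

Call:
{"api": "move_arm", "payload": {"deltas": [{"x":0.493,"y":0.324,"z":0,"wx":0,"wy":0,"wz":0},{"x":0.493,"y":0.324,"z":0,"wx":0,"wy":0,"wz":0},{"x":0.493,"y":0.324,"z":0,"wx":0,"wy":0,"wz":0},{"x":0.493,"y":0.324,"z":0,"wx":0,"wy":0,"wz":0},{"x":0.493,"y":0.324,"z":0,"wx":0,"wy":0,"wz":0},{"x":0.493,"y":0.324,"z":0,"wx":0,"wy":0,"wz":0},{"x":0.493,"y":0.324,"z":0,"wx":0,"wy":0,"wz":0}]}}

```text
time: 8.7
tool_pos: [0.6728, 0.0154, 0.1559]
eef_rot: [-0.0, 0.978, 0.208, -0.002]
ft_force: [0.3, 0.9, -0.1]
grip_width: 0.088
gripper_force: 0.0
```

```bash
cat > chk.py <<'E'
from h import *
import sys
n,x,y,lo,hi,r=sys.argv[1],*map(float,sys.argv[2:7])
s=monitor.state();print(s['tool_pos'],s['grip_width'],s['ft_force'])
m,im,d=cam(n); cv2.imwrite(f'pics/c{s["time"]:.2f}.png',im)
v,u=np.mgrid[:420,:560]; P=world(m,u,v,d); hsv=cv2.cvtColor(im,cv2.COLOR_BGR2HSV)
k=(d>0)&(P[...,2]<hi)&(P[...,2]>lo)&(np.hypot(P[...,0]-x,P[...,1]-y)<r)&(hsv[...,1]<90)
q=P[k]; a=np.percentile(q,[1,99],axis=0); print(len(q),a.mean(0),a[1]-a[0])
E
python3 chk.py wrist .6745 .0155 .03 .07 .035; python3 chk.py top .428 -.1455 .04 .08 .035
```

```text
[0.6727678  0.01537525 0.15594555] 0.08797572246887657 [ 0.3000348   0.89360845 -0.05661028]
1772 [0.67595016 0.01657557 0.04274542] [0.02945189 0.02939227 0.02357891]
[0.67258944 0.01500719 0.1564223 ] 0.08807718804027664 [0.51369604 0.58976419 0.01703378]
90 [ 0.42769098 -0.14665565  0.0552057 ] [0.02081865 0.01896198 0.0282727 ]
```

Call:
{"api": "move_arm", "payload": {"deltas": [{"x":0.004,"y":0.002,"z":-0.06,"wx":0,"wy":0,"wz":0},{"x":0.004,"y":0.002,"z":-0.12,"wx":0,"wy":0,"wz":0},{"x":0.004,"y":0.002,"z":-0.159,"wx":0,"wy":0,"wz":0},{"x":0.004,"y":0.002,"z":-0.159,"wx":0,"wy":0,"wz":0},{"x":0.004,"y":0.002,"z":-0.159,"wx":0,"wy":0,"wz":0}]}}

```text
time: 9.43
tool_pos: [0.6769, 0.0163, 0.0798]
eef_rot: [0.0, 0.978, 0.207, 0.001]
ft_force: [0.7, -0.5, 0.0]
grip_width: 0.088
gripper_force: 0.0
```

Call:
{"api": "move_arm", "payload": {"deltas": [{"x":0,"y":0,"z":0,"wx":0,"wy":0,"wz":0},{"x":0,"y":0,"z":0,"wx":0,"wy":0,"wz":0},{"x":0,"y":0,"z":0,"wx":0,"wy":0,"wz":0},{"x":0,"y":0,"z":0,"wx":0,"wy":0,"wz":0},{"x":0,"y":0,"z":0,"wx":0,"wy":0,"wz":0},{"x":0,"y":0,"z":0,"wx":0,"wy":0,"wz":0},{"x":0,"y":0,"z":0,"wx":0,"wy":0,"wz":0},{"x":0,"y":0,"z":0,"wx":0,"wy":0,"wz":0}], "gripper": 20, "squeeze": 18}}

```text
time: 10.42
tool_pos: [0.6763, 0.0167, 0.0786]
eef_rot: [-0.0, 0.978, 0.207, -0.0]
ft_force: [0.4, 0.8, -0.4]
grip_width: 0.0309
gripper_force: 18.0
```

Call:
{"api": "move_arm", "payload": {"deltas": [{"x":0,"y":0,"z":0.03,"wx":0,"wy":0,"wz":0},{"x":0,"y":0,"z":0.08,"wx":0,"wy":0,"wz":0},{"x":0,"y":0,"z":0.13,"wx":0,"wy":0,"wz":0},{"x":-0.03,"y":0.018,"z":0.16,"wx":0,"wy":0,"wz":0},{"x":-0.09,"y":0.053,"z":0.16,"wx":0,"wy":0,"wz":0},{"x":-0.16,"y":0.095,"z":0.16,"wx":0,"wy":0,"wz":0},{"x":-0.23,"y":0.136,"z":0.16,"wx":0,"wy":0,"wz":0},{"x":-0.3,"y":0.178,"z":0.16,"wx":0,"wy":0,"wz":0},{"x":-0.37,"y":0.219,"z":0.16,"wx":0,"wy":0,"wz":0},{"x":-0.425,"y":0.251,"z":0.16,"wx":0,"wy":0,"wz":0},{"x":-0.453,"y":0.268,"z":0.16,"wx":0,"wy":0,"wz":0},{"x":-0.453,"y":0.268,"z":0.16,"wx":0,"wy":0,"wz":0},{"x":-0.453,"y":0.268,"z":0.16,"wx":0,"wy":0,"wz":0}]}}

```text
time: 12.05
tool_pos: [0.4511, 0.1504, 0.1593]
eef_rot: [0.0, 0.978, 0.207, 0.001]
ft_force: [0.0, 0.2, -2.3]
grip_width: 0.0307
gripper_force: 18.0
```

```bash
python3 chk.py wrist .448 .1495 -.01 .02 .04
```

```text
[0.45109936 0.15039818 0.15930613] 0.030741960660617254 [ 0.00257616  0.17820753 -2.3175192 ]
3375 [0.45008984 0.14848041 0.00626573] [0.04850835 0.05069372 0.00826868]
```

Call:
{"api": "move_arm", "payload": {"deltas": [{"x":-0.002,"y":-0.002,"z":-0.04,"wx":0,"wy":0,"wz":0},{"x":-0.002,"y":-0.002,"z":-0.09,"wx":0,"wy":0,"wz":0},{"x":-0.002,"y":-0.002,"z":-0.13,"wx":0,"wy":0,"wz":0},{"x":-0.002,"y":-0.002,"z":-0.144,"wx":0,"wy":0,"wz":0},{"x":-0.002,"y":-0.002,"z":-0.148,"wx":0,"wy":0,"wz":0},{"x":-0.002,"y":-0.002,"z":-0.15,"wx":0,"wy":0,"wz":0},{"x":-0.002,"y":-0.002,"z":-0.152,"wx":0,"wy":0,"wz":0},{"x":-0.002,"y":-0.002,"z":-0.152,"wx":0,"wy":0,"wz":0}]}}

```text
time: 13.1
tool_pos: [0.4492, 0.1497, 0.0832]
eef_rot: [-0.0, 0.978, 0.207, 0.0]
ft_force: [0.3, -0.3, -1.5]
grip_width: 0.0306
gripper_force: 18.0
```

Call:
{"api": "move_arm", "payload": {"deltas": [{"x":0,"y":0,"z":-0.001,"wx":0,"wy":0,"wz":0},{"x":0,"y":0,"z":-0.002,"wx":0,"wy":0,"wz":0},{"x":0,"y":0,"z":-0.002,"wx":0,"wy":0,"wz":0}]}}

```text
time: 13.48
tool_pos: [0.4492, 0.1497, 0.0826]
eef_rot: [-0.0, 0.978, 0.207, 0.0]
ft_force: [-2.2, -0.2, 5.4]
grip_width: 0.0307
gripper_force: 18.0
```

Call:
{"api": "move_arm", "payload": {"deltas": [{"x":0,"y":0,"z":0.001,"wx":0,"wy":0,"wz":0},{"x":0,"y":0,"z":0.001,"wx":0,"wy":0,"wz":0}]}}

```text
time: 13.72
tool_pos: [0.4491, 0.1497, 0.0826]
eef_rot: [-0.0, 0.978, 0.207, 0.0]
ft_force: [-1.6, -0.5, 4.2]
grip_width: 0.031
gripper_force: 18.0
```

Call:
{"api": "move_arm", "payload": {"deltas": [{"x":0,"y":0,"z":0,"wx":0,"wy":0,"wz":0},{"x":0,"y":0,"z":0,"wx":0,"wy":0,"wz":0},{"x":0,"y":0,"z":0,"wx":0,"wy":0,"wz":0},{"x":0,"y":0,"z":0,"wx":0,"wy":0,"wz":0},{"x":0,"y":0,"z":0,"wx":0,"wy":0,"wz":0},{"x":0,"y":0,"z":0,"wx":0,"wy":0,"wz":0}], "gripper": 88}}

```text
time: 14.48
tool_pos: [0.4489, 0.1496, 0.0822]
eef_rot: [-0.0, 0.978, 0.207, -0.0]
ft_force: [0.2, -0.4, -1.0]
grip_width: 0.0873
gripper_force: 0.0
```

Call:
{"api": "move_arm", "payload": {"deltas": [{"x":0,"y":0,"z":0.05,"wx":0,"wy":0,"wz":0},{"x":0,"y":0,"z":0.12,"wx":0,"wy":0,"wz":0},{"x":0,"y":0,"z":0.16,"wx":0,"wy":0,"wz":0},{"x":0.07,"y":-0.8,"z":0.16,"wx":0,"wy":0,"wz":0},{"x":0.07,"y":-0.8,"z":0.16,"wx":0,"wy":0,"wz":0},{"x":0.07,"y":-0.8,"z":0.16,"wx":0,"wy":0,"wz":0},{"x":0.07,"y":-0.8,"z":0.16,"wx":0,"wy":0,"wz":0},{"x":0.07,"y":-0.8,"z":0.16,"wx":0,"wy":0,"wz":0},{"x":0.07,"y":-0.8,"z":0.16,"wx":0,"wy":0,"wz":0},{"x":0.07,"y":-0.8,"z":0.16,"wx":0,"wy":0,"wz":0},{"x":0.07,"y":-0.8,"z":0.16,"wx":0,"wy":0,"wz":0}]}}

```text
time: 15.85
tool_pos: [0.4839, -0.2524, 0.1623]
eef_rot: [0.0, 0.979, 0.206, 0.0]
ft_force: [0.1, -0.3, 0.1]
grip_width: 0.088
gripper_force: 0.0
```

Call:
{"api": "move_arm", "payload": {"deltas": [{"x":0.064,"y":-0.352,"z":0,"wx":0,"wy":0,"wz":0},{"x":0.064,"y":-0.352,"z":0,"wx":0,"wy":0,"wz":0},{"x":0.064,"y":-0.352,"z":0,"wx":0,"wy":0,"wz":0},{"x":0.064,"y":-0.352,"z":0,"wx":0,"wy":0,"wz":0},{"x":0.064,"y":-0.352,"z":0,"wx":0,"wy":0,"wz":0},{"x":0.064,"y":-0.352,"z":0,"wx":0,"wy":0,"wz":0}]}}

```text
time: 16.6
tool_pos: [0.5157, -0.4242, 0.1619]
eef_rot: [-0.001, 0.978, 0.208, -0.0]
ft_force: [0.1, 0.7, -0.7]
grip_width: 0.0878
gripper_force: 0.0
```

```bash
python3 chk.py wrist .516 -.427 .025 .06 .04; python3 chk.py top .448 .1495 .04 .08 .035
```

```text
[ 0.51574906 -0.42416956  0.16187262] 0.08784689174467322 [ 0.06395072  0.71333116 -0.74036855]
2765 [ 0.51767686 -0.42766759  0.03754395] [0.0404362  0.0399528  0.02230366]
[ 0.51583336 -0.42434356  0.16207834] 0.08804298168850061 [-0.0216772  -0.51302127  0.61555813]
164 [0.44644007 0.14733007 0.05130438] [0.02804124 0.03025417 0.01789716]
```

Call:
{"api": "move_arm", "payload": {"deltas": [{"x":0.002,"y":-0.006,"z":-0.06,"wx":0,"wy":0,"wz":0},{"x":0.002,"y":-0.006,"z":-0.12,"wx":0,"wy":0,"wz":0},{"x":0.002,"y":-0.006,"z":-0.172,"wx":0,"wy":0,"wz":0},{"x":0.002,"y":-0.006,"z":-0.172,"wx":0,"wy":0,"wz":0},{"x":0.002,"y":-0.006,"z":-0.172,"wx":0,"wy":0,"wz":0}]}}

```text
time: 17.32
tool_pos: [0.5174, -0.4293, 0.0773]
eef_rot: [0.0, 0.978, 0.208, 0.0]
ft_force: [-0.1, -0.2, 0.5]
grip_width: 0.0882
gripper_force: 0.0
```

Call:
{"api": "move_arm", "payload": {"deltas": [{"x":0,"y":0,"z":0,"wx":0,"wy":0,"wz":0},{"x":0,"y":0,"z":0,"wx":0,"wy":0,"wz":0},{"x":0,"y":0,"z":0,"wx":0,"wy":0,"wz":0},{"x":0,"y":0,"z":0,"wx":0,"wy":0,"wz":0},{"x":0,"y":0,"z":0,"wx":0,"wy":0,"wz":0},{"x":0,"y":0,"z":0,"wx":0,"wy":0,"wz":0},{"x":0,"y":0,"z":0,"wx":0,"wy":0,"wz":0}], "gripper": 30, "squeeze": 22}}

```text
time: 18.2
tool_pos: [0.5167, -0.4292, 0.0762]
eef_rot: [-0.0, 0.978, 0.207, -0.0]
ft_force: [-1.3, 1.8, 2.2]
grip_width: 0.0421
gripper_force: 22.0
```

Call:
{"api": "move_arm", "payload": {"deltas": [{"x":0,"y":0,"z":0.03,"wx":0,"wy":0,"wz":0},{"x":0,"y":0,"z":0.09,"wx":0,"wy":0,"wz":0},{"x":0,"y":0,"z":0.15,"wx":0,"wy":0,"wz":0},{"x":-0.006,"y":0.03,"z":0.19,"wx":0,"wy":0,"wz":0},{"x":-0.018,"y":0.09,"z":0.2,"wx":0,"wy":0,"wz":0},{"x":-0.034,"y":0.17,"z":0.2,"wx":0,"wy":0,"wz":0},{"x":-0.05,"y":0.25,"z":0.2,"wx":0,"wy":0,"wz":0},{"x":-0.066,"y":0.33,"z":0.2,"wx":0,"wy":0,"wz":0},{"x":-0.082,"y":0.41,"z":0.2,"wx":0,"wy":0,"wz":0},{"x":-0.098,"y":0.49,"z":0.2,"wx":0,"wy":0,"wz":0},{"x":-0.114,"y":0.57,"z":0.2,"wx":0,"wy":0,"wz":0},{"x":-0.13,"y":0.65,"z":0.2,"wx":0,"wy":0,"wz":0},{"x":-0.14,"y":0.7,"z":0.2,"wx":0,"wy":0,"wz":0},{"x":-0.145,"y":0.724,"z":0.2,"wx":0,"wy":0,"wz":0}]}}

```text
time: 19.95
tool_pos: [0.4443, -0.0665, 0.1768]
eef_rot: [0.0, 0.978, 0.208, 0.001]
ft_force: [0.5, -0.5, -1.7]
grip_width: 0.042
gripper_force: 22.0
```

Call:
{"api": "move_arm", "payload": {"deltas": [{"x":-0.006,"y":0.03,"z":0,"wx":0,"wy":0,"wz":0},{"x":-0.018,"y":0.09,"z":0,"wx":0,"wy":0,"wz":0},{"x":-0.034,"y":0.17,"z":0,"wx":0,"wy":0,"wz":0},{"x":-0.05,"y":0.25,"z":0,"wx":0,"wy":0,"wz":0},{"x":-0.066,"y":0.33,"z":0,"wx":0,"wy":0,"wz":0},{"x":-0.082,"y":0.41,"z":0,"wx":0,"wy":0,"wz":0},{"x":-0.098,"y":0.49,"z":0,"wx":0,"wy":0,"wz":0},{"x":-0.114,"y":0.57,"z":0,"wx":0,"wy":0,"wz":0},{"x":-0.13,"y":0.65,"z":0,"wx":0,"wy":0,"wz":0},{"x":-0.14,"y":0.7,"z":0,"wx":0,"wy":0,"wz":0},{"x":-0.145,"y":0.724,"z":0,"wx":0,"wy":0,"wz":0},{"x":-0.145,"y":0.724,"z":-0.04,"wx":0,"wy":0,"wz":0},{"x":-0.145,"y":0.724,"z":-0.04,"wx":0,"wy":0,"wz":0},{"x":-0.145,"y":0.724,"z":-0.04,"wx":0,"wy":0,"wz":0}]}}

```text
time: 21.7
tool_pos: [0.3722, 0.2941, 0.1565]
eef_rot: [0.0, 0.978, 0.207, 0.0]
ft_force: [0.4, -0.9, -1.6]
grip_width: 0.0417
gripper_force: 22.0
```

```bash
python3 chk.py wrist .3712 .297 -.01 .02 .045;ls pics; python3 -c "
from h import *;print(monitor.state()['joint_pos'])"
```

```text
[0.37219978 0.2941432  0.15647524] 0.0417245653764228 [ 0.36185408 -0.85815601 -1.57356055]
4246 [0.37510551 0.29553133 0.00665919] [0.05570007 0.06095002 0.00770097]
c12.05.png
c16.60.png
c16.65.png
c21.70.png
c8.70.png
c8.75.png
scene1.png
top1.png
w1.png
w2.png
[ 6.16375373e-01  2.75918645e-02  2.16414624e+00 -1.40399290e-04
  9.49120355e-01  1.77036995e+00]
```

Call:
{"api": "move_arm", "payload": {"deltas": [{"x":0,"y":0.003,"z":-0.04,"wx":0,"wy":0,"wz":0},{"x":0,"y":0.003,"z":-0.09,"wx":0,"wy":0,"wz":0},{"x":0,"y":0.003,"z":-0.13,"wx":0,"wy":0,"wz":0},{"x":0,"y":0.003,"z":-0.144,"wx":0,"wy":0,"wz":0},{"x":0,"y":0.003,"z":-0.148,"wx":0,"wy":0,"wz":0},{"x":0,"y":0.003,"z":-0.15,"wx":0,"wy":0,"wz":0},{"x":0,"y":0.003,"z":-0.152,"wx":0,"wy":0,"wz":0},{"x":0,"y":0.003,"z":-0.152,"wx":0,"wy":0,"wz":0}]}}

```text
time: 22.75
tool_pos: [0.3721, 0.2962, 0.0806]
eef_rot: [-0.0, 0.978, 0.207, 0.0]
ft_force: [-0.2, 0.4, -1.7]
grip_width: 0.0417
gripper_force: 22.0
```

Call:
{"api": "move_arm", "payload": {"deltas": [{"x":0,"y":0,"z":-0.001,"wx":0,"wy":0,"wz":0},{"x":0,"y":0,"z":-0.002,"wx":0,"wy":0,"wz":0},{"x":0,"y":0,"z":-0.002,"wx":0,"wy":0,"wz":0}]}}

```text
time: 23.12
tool_pos: [0.3721, 0.2963, 0.0801]
eef_rot: [-0.0, 0.978, 0.207, 0.0]
ft_force: [-1.6, -1.8, 6.4]
grip_width: 0.0419
gripper_force: 21.9
```

Call:
{"api": "move_arm", "payload": {"deltas": [{"x":0,"y":0,"z":0.001,"wx":0,"wy":0,"wz":0},{"x":0,"y":0,"z":0.001,"wx":0,"wy":0,"wz":0}]}}

```text
time: 23.38
tool_pos: [0.3721, 0.2962, 0.0802]
eef_rot: [-0.0, 0.978, 0.207, 0.0]
ft_force: [-0.5, -1.1, 4.6]
grip_width: 0.042
gripper_force: 22.0
```

Call:
{"api": "move_arm", "payload": {"deltas": [{"x":0,"y":0,"z":0,"wx":0,"wy":0,"wz":0},{"x":0,"y":0,"z":0,"wx":0,"wy":0,"wz":0},{"x":0,"y":0,"z":0,"wx":0,"wy":0,"wz":0},{"x":0,"y":0,"z":0,"wx":0,"wy":0,"wz":0},{"x":0,"y":0,"z":0,"wx":0,"wy":0,"wz":0},{"x":0,"y":0,"z":0,"wx":0,"wy":0,"wz":0}], "gripper": 88}}

```text
time: 24.12
tool_pos: [0.3719, 0.2961, 0.0797]
eef_rot: [-0.0, 0.978, 0.207, 0.0]
ft_force: [-0.4, 0.3, 0.3]
grip_width: 0.0879
gripper_force: 0.0
```

Call:
{"api": "move_arm", "payload": {"deltas": [{"x":0,"y":0,"z":0.05,"wx":0,"wy":0,"wz":0},{"x":0,"y":0,"z":0.12,"wx":0,"wy":0,"wz":0},{"x":0,"y":0,"z":0.16,"wx":0,"wy":0,"wz":0},{"x":0.489,"y":-0.158,"z":0.16,"wx":0,"wy":0,"wz":0},{"x":0.489,"y":-0.158,"z":0.16,"wx":0,"wy":0,"wz":0},{"x":0.489,"y":-0.158,"z":0.16,"wx":0,"wy":0,"wz":0},{"x":0.489,"y":-0.158,"z":0.16,"wx":0,"wy":0,"wz":0},{"x":0.489,"y":-0.158,"z":0.16,"wx":0,"wy":0,"wz":0},{"x":0.489,"y":-0.158,"z":0.16,"wx":0,"wy":0,"wz":0},{"x":0.489,"y":-0.158,"z":0.16,"wx":0,"wy":0,"wz":0},{"x":0.489,"y":-0.158,"z":0.16,"wx":0,"wy":0,"wz":0}]}}

```text
time: 25.5
tool_pos: [0.6149, 0.2178, 0.1597]
eef_rot: [-0.0, 0.978, 0.208, -0.0]
ft_force: [-0.5, -0.0, 0.4]
grip_width: 0.0883
gripper_force: 0.0
```

```bash
python3 chk.py wrist .6165 .2174 .02 .06 .05; python3 chk.py top .3712 .297 .04 .08 .045
```

```text
[0.61488084 0.21779417 0.15971186] 0.08826176680065954 [-0.4845784  -0.0457711   0.44942096]
4679 [0.61752767 0.21785896 0.03244361] [0.05300645 0.05226026 0.02033004]
[0.61513291 0.21777392 0.15986822] 0.08812675217773137 [ 1.55392571  0.71992696 -0.22418331]Traceback (most recent call last):
  File "chk.py", line 8, in <module>
    q=P[k]; a=np.percentile(q,[1,99],axis=0); print(len(q),a.mean(0),a[1]-a[0])
              ~~~~~~~~~~~~~^^^^^^^^^^^^^^^^^
    return _quantile_unchecked(
        a, q, axis, out, overwrite_input, method, keepdims, weights)
    return _ureduce(a,
                    func=_quantile_ureduce_func,
    ...<5 lines>...
                    overwrite_input=overwrite_input,
                    method=method)
    r = func(a, **kwargs)
    result = _quantile(arr,
                       quantiles=q,
    ...<2 lines>...
                       out=out,
                       weights=wgt)
    slices_having_nans = np.isnan(arr[-1, ...])
                                  ~~~^^^^^^^^^
IndexError: index -1 is out of bounds for axis 0 with size 0
```

```bash
python3 chk.py scene .3712 .297 .035 .08 .045; ls pics -t | head -1; cp pics/$(ls pics -t | head -1) pics/sc2.png
```

```text
[0.61539498 0.2177168  0.15996946] 0.08772059990212526 [0.00428269 0.24628267 0.68195284]
137 [0.37497744 0.29456424 0.04398652] [0.03945482 0.03862281 0.01662892]
c25.60.png
```

View pics/sc2.png

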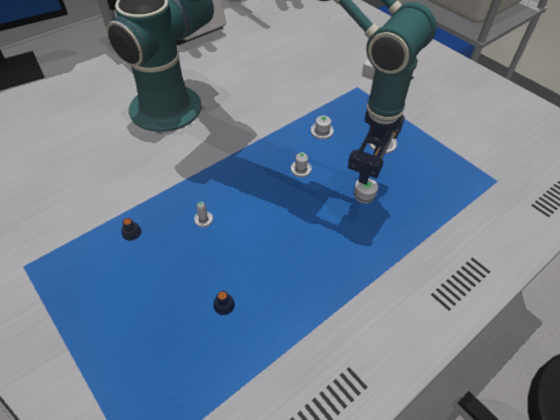

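Objectives s, m and l stand upright in their bases at (203,213), (301,163) and (322,126), and both eyepieces are undisturbed. The gripper is above xl at (366,190).

Call:
{"api": "move_arm", "payload": {"deltas": [{"x":0.004,"y":0,"z":-0.06,"wx":0,"wy":0,"wz":0},{"x":0.004,"y":0,"z":-0.12,"wx":0,"wy":0,"wz":0},{"x":0.004,"y":0,"z":-0.15,"wx":0,"wy":0,"wz":0},{"x":0.004,"y":0,"z":-0.17,"wx":0,"wy":0,"wz":0},{"x":0.004,"y":0,"z":-0.17,"wx":0,"wy":0,"wz":0}]}}

```text
time: 26.28
tool_pos: [0.6182, 0.2171, 0.0744]
eef_rot: [0.0, 0.978, 0.207, -0.0]
ft_force: [0.5, -0.8, -0.4]
grip_width: 0.0879
gripper_force: 0.0
```

Call:
{"api": "move_arm", "payload": {"deltas": [{"x":0,"y":0,"z":0,"wx":0,"wy":0,"wz":0},{"x":0,"y":0,"z":0,"wx":0,"wy":0,"wz":0},{"x":0,"y":0,"z":0,"wx":0,"wy":0,"wz":0},{"x":0,"y":0,"z":0,"wx":0,"wy":0,"wz":0},{"x":0,"y":0,"z":0,"wx":0,"wy":0,"wz":0},{"x":0,"y":0,"z":0,"wx":0,"wy":0,"wz":0}], "gripper": 45, "squeeze": 28}}

```text
time: 27.02
tool_pos: [0.6186, 0.2177, 0.0755]
eef_rot: [-0.0, 0.978, 0.207, 0.0]
ft_force: [-1.5, 2.4, 5.7]
grip_width: 0.0554
gripper_force: 27.9
```

Call:
{"api": "move_arm", "payload": {"deltas": [{"x":0,"y":0,"z":0.03,"wx":0,"wy":0,"wz":0},{"x":0,"y":0,"z":0.08,"wx":0,"wy":0,"wz":0},{"x":0,"y":0,"z":0.13,"wx":0,"wy":0,"wz":0},{"x":-0.02,"y":0.036,"z":0.16,"wx":0,"wy":0,"wz":0},{"x":-0.05,"y":0.09,"z":0.16,"wx":0,"wy":0,"wz":0},{"x":-0.085,"y":0.152,"z":0.16,"wx":0,"wy":0,"wz":0},{"x":-0.12,"y":0.215,"z":0.16,"wx":0,"wy":0,"wz":0},{"x":-0.155,"y":0.277,"z":0.16,"wx":0,"wy":0,"wz":0},{"x":-0.185,"y":0.331,"z":0.16,"wx":0,"wy":0,"wz":0},{"x":-0.2,"y":0.358,"z":0.16,"wx":0,"wy":0,"wz":0},{"x":-0.2,"y":0.358,"z":0.16,"wx":0,"wy":0,"wz":0},{"x":-0.2,"y":0.358,"z":0.16,"wx":0,"wy":0,"wz":0}]}}

```text
time: 28.52
tool_pos: [0.5186, 0.3953, 0.1545]
eef_rot: [0.0, 0.978, 0.207, -0.0]
ft_force: [1.1, 0.3, -3.8]
grip_width: 0.055
gripper_force: 28.0
```

```bash
python3 chk.py wrist .5163 .3962 -.01 .02 .05
```

```text
[0.5185844  0.39529898 0.15448481] 0.05498318975471336 [ 1.07526331  0.2856808  -3.83408814]
4931 [0.5223786  0.39569818 0.00658545] [0.06222701 0.07260603 0.0076292 ]
```

Call:
{"api": "move_arm", "payload": {"deltas": [{"x":-0.002,"y":0.001,"z":-0.04,"wx":0,"wy":0,"wz":0},{"x":-0.002,"y":0.001,"z":-0.09,"wx":0,"wy":0,"wz":0},{"x":-0.002,"y":0.001,"z":-0.125,"wx":0,"wy":0,"wz":0},{"x":-0.002,"y":0.001,"z":-0.14,"wx":0,"wy":0,"wz":0},{"x":-0.002,"y":0.001,"z":-0.146,"wx":0,"wy":0,"wz":0},{"x":-0.002,"y":0.001,"z":-0.148,"wx":0,"wy":0,"wz":0},{"x":-0.002,"y":0.001,"z":-0.15,"wx":0,"wy":0,"wz":0},{"x":-0.002,"y":0.001,"z":-0.15,"wx":0,"wy":0,"wz":0}]}}

```text
time: 29.58
tool_pos: [0.5177, 0.3968, 0.0803]
eef_rot: [-0.0, 0.978, 0.207, 0.0]
ft_force: [-0.2, -0.3, -3.2]
grip_width: 0.0551
gripper_force: 28.0
```

Call:
{"api": "move_arm", "payload": {"deltas": [{"x":0,"y":0,"z":-0.001,"wx":0,"wy":0,"wz":0},{"x":0,"y":0,"z":-0.002,"wx":0,"wy":0,"wz":0},{"x":0,"y":0,"z":-0.002,"wx":0,"wy":0,"wz":0}]}}

```text
time: 29.95
tool_pos: [0.5176, 0.3967, 0.0795]
eef_rot: [-0.0, 0.978, 0.207, 0.0]
ft_force: [-2.5, -1.6, 2.4]
grip_width: 0.0546
gripper_force: 28.0
```

Call:
{"api": "move_arm", "payload": {"deltas": [{"x":0,"y":0,"z":0,"wx":0,"wy":0,"wz":0},{"x":0,"y":0,"z":0,"wx":0,"wy":0,"wz":0},{"x":0,"y":0,"z":0,"wx":0,"wy":0,"wz":0},{"x":0,"y":0,"z":0,"wx":0,"wy":0,"wz":0},{"x":0,"y":0,"z":0,"wx":0,"wy":0,"wz":0},{"x":0,"y":0,"z":0,"wx":0,"wy":0,"wz":0}], "gripper": 88}}

```text
time: 30.7
tool_pos: [0.5174, 0.3966, 0.0787]
eef_rot: [0.0, 0.978, 0.207, 0.0]
ft_force: [-0.0, 0.2, 0.1]
grip_width: 0.0877
gripper_force: 0.0
```

Call:
{"api": "move_arm", "payload": {"deltas": [{"x":0,"y":0,"z":0.05,"wx":0,"wy":0,"wz":0},{"x":0,"y":0,"z":0.1,"wx":0,"wy":0,"wz":0},{"x":0,"y":0,"z":0.2,"wx":0,"wy":0,"wz":0},{"x":0.2,"y":-0.6,"z":0.3,"wx":0,"wy":0,"wz":0},{"x":0.2,"y":-0.6,"z":0.3,"wx":0,"wy":0,"wz":0},{"x":0.2,"y":-0.6,"z":0.3,"wx":0,"wy":0,"wz":0},{"x":0.2,"y":-0.6,"z":0.3,"wx":0,"wy":0,"wz":0},{"x":0.2,"y":-0.6,"z":0.3,"wx":0,"wy":0,"wz":0},{"x":0.2,"y":-0.6,"z":0.3,"wx":0,"wy":0,"wz":0},{"x":0.2,"y":-0.6,"z":0.3,"wx":0,"wy":0,"wz":0},{"x":0.2,"y":-0.6,"z":0.3,"wx":0,"wy":0,"wz":0}]}}

```text
time: 32.08
tool_pos: [0.6166, 0.0979, 0.2281]
eef_rot: [-0.0, 0.978, 0.208, -0.001]
ft_force: [0.1, -0.6, 0.1]
grip_width: 0.0878
gripper_force: 0.0
```

```bash
python3 - <<'E'
from h import *
a=cam('scene')[1][100:260,150:430]; b=cam('top')[1][130:290,80:380]
cv2.imwrite('pics/f.png',np.vstack([cv2.resize(a,(525,300),interpolation=2),cv2.resize(b,(525,280),interpolation=2)]))
E
```

```text
(no output)
```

View pics/f.png

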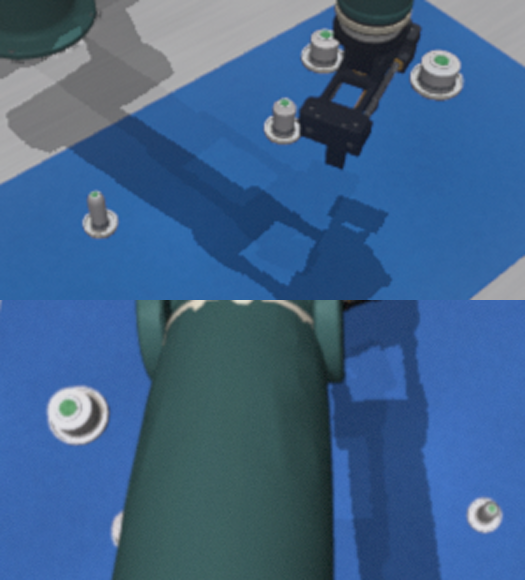

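In the final picture, all four objectives stand upright inside their own rims: s (97,215), m (284,120), l (322,48) and xl (438,72). The gripper is clear of everything, so I'll hand in.

```bash
python3 -c "
from h import *
print(order.job_done())"
```

```text
the job is handed in; nothing more can be done
None
```

All four objectives stand upright in the bases of their own size, the eyepieces were left where they stood, and the job was handed in at about 32 s of the 102 s allowed.

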